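Shut the bath and lock its lid flush with the spacer

TASK

Gently lower the open lid of the steel bath until it rests on its two sprung buffers, then take the black spacer and slide its thin ramped nose, from the front, under the one staple that stands high enough for it, until its handle block meets the staple and the lid is pressed flush on the bath. Do not force the spacer against the low staple and leave the other things on the bench where they are. Finish while still gripping the spacer and keeping it pushed home: do not let go.

Things in the scene. Friction and masses are not known exactly. Their poses are not given: they have to be found in the camera images.
- lid (a joint): angle (rad) of the bath's flat aluminium lid: 0 = flush, grows as it opens upward (up to 1.3). Stiff hinge: it stays where left. Below 0.045 two sprung rubber buffers under its front corners push back: let go, it stands at about 0.03 (front edge 6 mm high). Pressing it flush takes about 6 N at the front edge, 9 N at 150 mm from the hinge
- lid_hinge (a point): middle of the lid's back edge on its top face, 5 mm above the hinge axis. Its frame turns with the lid: at lid angle 0 x points from front to back, away from the robot, y to the left along the hinge axis, z up out of the top face. When flush the lid's top is 88 mm above the bench. A black knob (30 mm wide, 24 mm high) stands on the lid 60 mm from the back edge
- lid_front (a point): middle of the lid's front edge on its top face, 225 mm from lid_hinge; axes as lid_hinge. The lid is 225 mm deep, 270 wide, 6 thick. Two slots (52 mm wide, 12 to 26 mm behind the front edge, centred 66 mm left and right of the middle) let the staples through when it is down. Between slots and knob it is bare
- tall_staple: the higher of two fixed steel arches on the bath's front ledge, left or right by chance. Origin: middle of its eye's floor, level with the flush lid's top (88 mm above the bench). x through the eye, away from the robot, y left, z up. Eye 36 mm wide; underside of its bar 18 mm above the origin, top 26; bar 8 mm thick, front face at x = -4 mm, 15 mm behind the lid's front edge
- low_staple: the other staple, same form, origin and axes, but its bar's underside is only 9 mm above the flush lid: too low for the spacer
- spacer_center (a point): loose black plastic spacer, 120 mm long, 24 wide, about 120 g, lying flat; point at mid length and width, 17 mm above its underside. x along it to the nose, z up. Handle block x = -60 to 0 mm, 34 mm high; the step at x = 0 is the shoulder. Tongue x = 0 to 60: 17 mm thick to x = 30, then its top ramps down to 6 mm at the nose. Underside flat. At first its nose points away from the robot within 0.5 rad
- spacer_handle (a point): centre of the spacer's handle block (60 long, 24 wide, 34 mm high), 30 mm behind spacer_center, 17 mm above the underside; same axes. Grip it here across its 24 mm width: with the spacer home this point is about 15 mm out in front of the lid's front edge
- dish: bystander: flat glass dish, 84 mm across, 14 mm high, beside the spacer; origin under its centre
- cap: bystander: blue screw cap, 38 mm across, 18 mm high, beyond the spacer's nose; origin under its centre
- beaker: bystander: glass beaker, 70 mm across, 85 mm high; origin under its centre
- reagent: bystander: amber bottle, 64 mm across, 160 mm high; origin under its centre
- jar: bystander: white jar, 72 mm across, 85 mm high; origin under its centre
- wash: bystander: white bottle, 60 mm across, 150 mm high; origin under its centre
- spatula: bystander: 200 mm spatula lying in front of the bath; origin under its middle
Things that resemble listed ones, but are neither listed nor needed, are in the scene too. Of the things shaped like the part that bears spacer_center, the black one is meant.

How it is judged (in metres and radians):
On the way:
1. the lid is lowered onto its buffers (value of joint lid below 0.05 rad), for 0.2 s.
At the end, for the whole second after the job is handed in: The spacer lies through the tall staple with its shoulder within 5 mm of the bar and bears on the lid, the lid is flush (below 0.015 rad, about 3 mm at the front edge), and the gripper still holds the spacer (more than 3 N), which is at rest (value of joint lid below 0.015 rad and x of spacer_center in the frame of tall_staple between -0.009 and 0.002 m and y of spacer_center in the frame of tall_staple between -0.012 and 0.012 m and z of spacer_center in the frame of tall_staple between 0.012 and 0.024 m and angle between the x axis of spacer_center and the x axis of tall_staple, either way round below 0.25 rad and contact force between spacer and lid above 0.5 N and contact force between the fingers and spacer above 3 N and linear speed of spacer below 0.02 m/s); the arm keeps its last pose, push and grip.
It fails at once if the lid was slammed (front edge faster than about 0.5 m/s) (velocity of joint lid below -2.2 rad/s).
It fails at once if the spacer was forced against the low staple (contact force between spacer and low_staple above 12 N).
It fails at once if a bystander was moved by more than 30 mm (distance of any of dish, cap, beaker, reagent, jar, wash, spatula from where it was at the start of the episode above 0.03 m).
It also fails if it takes over 61 s, if anything falls off the work surface, if the arm or the gripper's body presses on something with over 40 N, if the wrist force passes 120 N, or if a joint passes its speed limit or range.

ROBOT

A 6-joint arm with a two-finger parallel gripper is mounted at the origin on the work surface. World frame = base frame: x ahead of the robot, y to its left, z up, the work surface at z = 0. Lengths are in m, angles in degrees, forces in N, time in s.
With the tool pointing down it reaches from about 0.4 to 0.825 m from the base axis. Payload 7 kg.
Tool frame: the origin (TCP) lies between the finger pads; the fingertips stand 22 mm ahead of it and the grasp point (between the pads) lies 3 mm ahead of it; z points along the fingers, y is the line along which they close (so a half turn about z gives the same grasp; the last joint's range is limited). The gripper opens to 88 mm and grips with 3 to 60 N. Pads are 19 mm wide; open, the fingers measure 130 mm over their backs; the gripper's body (78 mm by 193 mm) begins 47 mm behind the grasp point.
Start: joints at [-57.978, 20.546, 0.682, 0, -70.136, -16.507], TCP at [0.181, -0.65, 0.22] pointing down, gripper open.
Joint ranges: [-176.03, 176.03], [-82.01, 121.73], [-58.28, 71.71], [-173.87, 95.51], [-174.79, -0.11], [-173.66, 173.66]. Speed limits (degrees/s): [136.94, 136.94, 172.46, 180, 180, 180].

INTERFACE

Orientations are given as [roll, pitch, yaw] about the fixed x, y, z axes, in that order (R = Rz(yaw) Ry(pitch) Rx(roll)).
In Python, from plant import ctrl gives the robot as it stands.
- The arm moves only by the tool apply_moves, never from a script. Its argument "targets" is a list of rows, each an object with "travel": the shift along the tool's x, y, z in mm, a list of three; "roll": the turn about the tool's z in degrees; "jaw": the finger opening in mm, from 0 to 87.6. In form: [{"travel": [tx, ty, tz], "roll": roll, "jaw": jaw}, ...]. A call has 1 to 10 rows; each row shifts and turns the commanded pose from where the row before left it, along the tool's axes as they then stand; what a row does not reach is not made up. A row lasts 1/10 s, in which the tool goes at most 50 mm and 8.59 degrees, less where a joint would pass 70% of its speed; a pose out of reach is approached as far as the arm can. A call with a gripper value outside its range is refused whole. The fingers move at their own pace and stop on an object; the grip force is fixed at half the most. Time passes only in rows, so rows that do not move let the fingers close. It gives the time, the measured TCP pose, the force, the opening and the grip force at its end, in the units of the state.
- ctrl.get_obs(): the state, without advancing time (a new reading comes with each control period).
- ctrl.snapshot(name): name is "scene" or "top" or "wrist"; returns the picture (480x640x3 uint8, red, green, blue); there is no depth.
- ctrl.calibration(name): a dict with "K" (3x3 intrinsics, pixels), "dist_coeffs" ([k1, k2, p1, p2, k3] as OpenCV has them; the pictures are not rectified), "extrinsics" (4x4, takes a point from camera to world coordinates); the wrist camera has in their place "hand_eye" (4x4, takes a point from camera to tool coordinates, whose origin is the TCP and whose axes are the flange's). Camera axes: x right, y down, z forward; pixel columns grow to the right and rows downward; lengths in m; the calibration is good to about 2 mm. A picture is of the moment at which its call begins: read the wrist's pose just before it. calibration takes no time and is no camera call.
- ctrl.close_job(): hands the job in; it is judged then, once.
The state is a dict: "clock": time; "joint_pos": joint angles; "qvel": joint speeds; "tau": joint torques, N m; "tool_pos": TCP position; "orientation": TCP orientation; "force": force on the tool from outside, world axes, zero at the start; "moment": the same for the moment, N m; "opening": finger opening in m; "gripper_force": force on a finger pad.
Only numpy, scipy, OpenCV 4.12 (cv2) and the standard library are available. Lean on these libraries where they do the work, as an engineer would, in place of code of your own. Each camera call takes 0.05 s, during which the arm holds its last target. There are 200 camera calls.

## Working session

There is one attempt and no reset: what is moved stays moved. The work goes in short steps, Python scripts to look and compute and a tool call to move; the robot and the scene stay as the last step left them, time stands still between calls to the robot, and variables do not carry over. Pictures are saved under pics/ and viewed, at most 10 in all, crops included, and the job is handed in when it is done.

Besides the shell and the picture viewer there is one more tool, called after "Emit:" as a command line: name --argument value ..., lists and objects as JSON in quotes. apply_moves: Moves the arm, as the interface text tells. Its arguments: {"type":"object","properties":{"targets":{"type":"array","items":{"type":"object","properties":{"travel":{"type":"array","items":{"type":"number"}},"roll":{"type":"number"},"jaw":{"type":"number"}}}}},"required":["targets"]}

```bash
mkdir -p pics; cat > h.py <<'E'
import numpy as np, cv2
from plant import ctrl
from scipy.spatial.transform import Rotation as R
def snap(n,f):
    im=ctrl.snapshot(n); cv2.imwrite('pics/'+f,cv2.cvtColor(im,cv2.COLOR_RGB2BGR)); return im
def ext(n,obs=None):
    c=ctrl.calibration(n)
    if n!='wrist': return np.array(c['extrinsics'])
    T=np.eye(4);T[:3,:3]=R.from_euler('xyz',obs['orientation'],degrees=True).as_matrix();T[:3,3]=obs['tool_pos']
    return T@np.array(c['hand_eye'])
def ray(n,uv,E):
    c=ctrl.calibration(n)
    p=cv2.undistortPoints(np.array(uv,float).reshape(-1,1,2),np.array(c['K']),np.array(c['dist_coeffs']))[:,0]
    d=np.c_[p,np.ones(len(p))]@E[:3,:3].T
    return E[:3,3],d
def onz(n,uv,z,E=None):
    o,d=ray(n,uv,ext(n) if E is None else E); return o+d*((z-o[2])/d[:,2])[:,None]
def proj(n,P,E=None):
    E=ext(n) if E is None else E; c=ctrl.calibration(n); I=np.linalg.inv(E)
    return cv2.projectPoints(np.array(P,float).reshape(-1,1,3),cv2.Rodrigues(I[:3,:3])[0],I[:3,3],np.array(c['K']),np.array(c['dist_coeffs']))[0][:,0]
E
python3 - <<'E'
from h import *
o=ctrl.get_obs();print(o)
for n in('scene','top'):
    snap(n,n+'0.png'); print(n,ext(n).round(3).tolist(),ctrl.calibration(n)['K'])
print(ctrl.calibration('wrist'))
E
```

```text
{'clock': 0.0, 'joint_pos': array([-5.79775660e+01,  2.05901805e+01,  6.34984853e-01, -2.01497674e-02,
       -7.01358290e+01, -1.65062468e+01]), 'qvel': array([-0.02632492, -0.02123339, -0.04969898, -0.04390176, -0.02622453,
        0.06711153]), 'tau': array([-1.21117257e-03, -5.82717526e+01,  2.93045640e+01,  6.99696332e+00,
        6.82184284e-03, -1.43486518e-04]), 'tool_pos': array([ 0.18040676, -0.64993488,  0.21864596]), 'orientation': array([ 1.79907344e+02, -7.70278267e-03, -1.64490668e+02]), 'force': array([-0.16538368, -0.030071  ,  0.29054118]), 'moment': array([ 0.02469302, -0.00578191, -0.00927735]), 'gripper_force': 0.0, 'opening': 0.08720725123015997}
scene [[0.764, 0.497, -0.411, 1.128], [0.645, -0.59, 0.486, -0.742], [-0.001, -0.636, -0.772, 1.231], [0.0, 0.0, 0.0, 1.0]] [[585.08969119   0.         319.29273353]
 [  0.         585.08969119 239.5755583 ]
 [  0.           0.           1.        ]]
top [[-0.011, -0.983, 0.181, 0.21], [-1.0, 0.013, 0.008, -0.005], [-0.011, -0.181, -0.983, 1.63], [0.0, 0.0, 0.0, 1.0]] [[611.368902     0.         319.60367081]
 [  0.         611.368902   251.75483195]
 [  0.           0.           1.        ]]
{'K': array([[346.64996907,   0.        , 315.33627184],
       [  0.        , 346.64996907, 245.68885944],
       [  0.        ,   0.        ,   1.        ]]), 'dist_coeffs': array([0.01335695, 0.        , 0.        , 0.        , 0.        ]), 'hand_eye': array([[-5.07703183e-04, -9.64099025e-01, -2.65542485e-01,
         7.16815954e-02],
       [ 9.99999867e-01, -5.13360235e-04, -4.81015788e-05,
        -9.32054184e-04],
       [-8.99442673e-05, -2.65542474e-01,  9.64099158e-01,
        -1.64148773e-01],
       [ 0.00000000e+00,  0.00000000e+00,  0.00000000e+00,
         1.00000000e+00]])}
```

View pics/scene0.png

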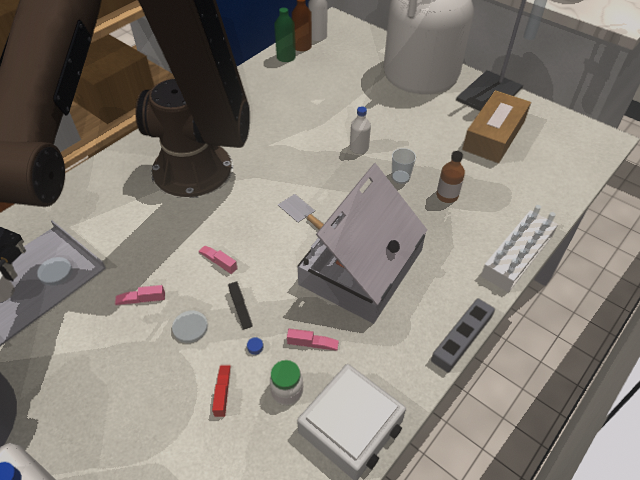

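View pics/top0.png

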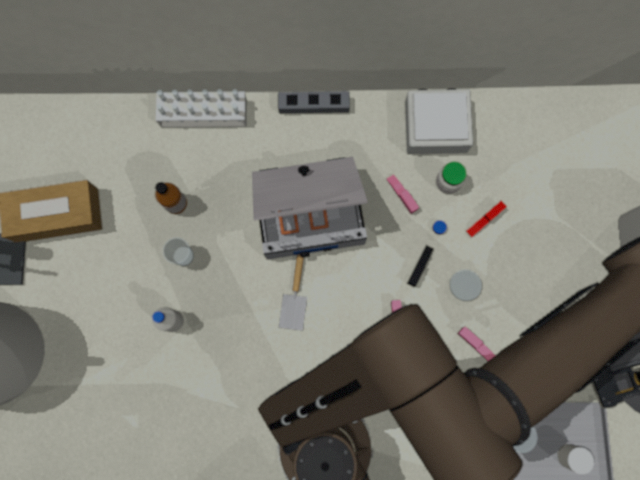

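The scene picture shows the black spacer at (240,305), the pink look-alikes at (218,258), (140,295) and (313,340), and a red one at (222,390). I choose the black one. The bath with its open lid is at (360,250). In the top view the spacer is at (420,266), the bath at (310,210) and the spatula at (298,285). Next I take close crops of the bath and spacer.

```bash
python3 - <<'E'
import cv2
a=cv2.imread('pics/scene0.png')[150:350,200:440];b=cv2.imread('pics/top0.png')[150:300,240:480]
a=cv2.resize(a,(720,600),interpolation=cv2.INTER_CUBIC);b=cv2.resize(b,None,fx=3.3,fy=3.3,interpolation=cv2.INTER_CUBIC)
cv2.imwrite('pics/c1.png',a);cv2.imwrite('pics/c2.png',b);print(b.shape)
from h import *
im=cv2.imread('pics/top0.png')
for nm,z in(('scene',.0),('top',.0)):
    im=cv2.imread(f'pics/{nm}0.png');m=(im.max(2)<60).astype(np.uint8)
    n,l,s,c=cv2.connectedComponentsWithStats(m)
    x,y=(240,305) if nm=='scene' else (420,266)
    k=l[y-2:y+3,x-2:x+3].max();pts=np.argwhere(l==k)[:,::-1].astype(np.float32)
    print(nm,s[k],cv2.minAreaRect(pts))
    bx=cv2.boxPoints(cv2.minAreaRect(pts)); print(bx.round(1).tolist(),onz(nm,bx,.017).round(3).tolist())
E
```

```text
(495, 792, 3)
scene [229 282  23  47 429] ((239.7080078125, 305.1970520019531), (47.16054153442383, 9.397933959960938), 70.01689910888672)
[[227.1999969482422, 284.6000061035156], [236.10000610351562, 281.3999938964844], [252.1999969482422, 325.79998779296875], [243.39999389648438, 329.0]] [[0.399, -0.24, 0.017], [0.409, -0.219, 0.017], [0.532, -0.286, 0.017], [0.522, -0.306, 0.017]]
top [408 247  25  39 323] ((420.300048828125, 265.9000244140625), (7.602630138397217, 41.59086608886719), 26.56505012512207)
[[407.6000061035156, 282.79998779296875], [426.20001220703125, 245.60000610351562], [433.0, 249.0], [414.3999938964844, 286.20001220703125]] [[0.421, -0.223, 0.017], [0.52, -0.277, 0.017], [0.511, -0.294, 0.017], [0.411, -0.241, 0.017]]
```

View pics/c1.png

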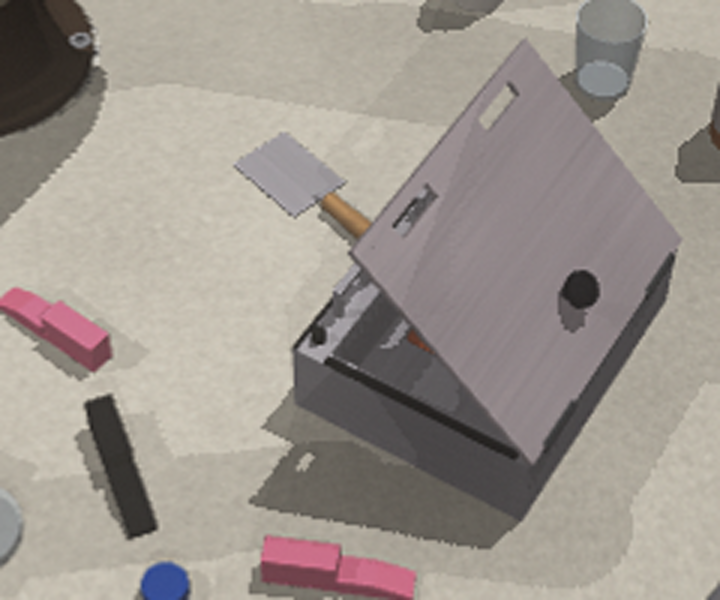

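View pics/c2.png

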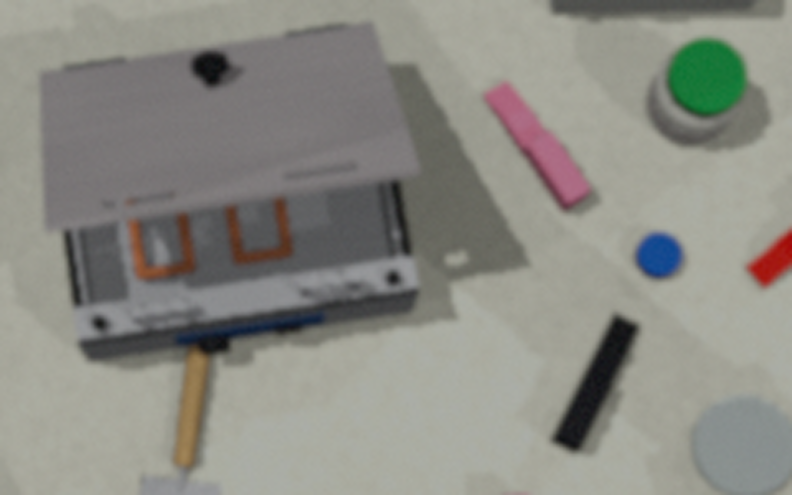

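The crops show the black spacer with its handle nearest the robot, and the lid corners clearly: top crop (48,225), (420,175), (40,72), (375,25). Next I triangulate the lid corners from the two views.

```bash
cat >> h.py <<'E'
def tri(a,b):
    (o1,d1),(o2,d2)=a,b
    d1=d1/np.linalg.norm(d1);d2=d2/np.linalg.norm(d2)
    s=np.linalg.lstsq(np.c_[d1,-d2],o2-o1,rcond=None)[0]
    p,q=o1+s[0]*d1,o2+s[1]*d2
    return (p+q)/2,np.linalg.norm(p-q)
E
python3 - <<'E'
from h import *
C={'FL':((525,40),(48,225)),'FR':((352,250),(420,175)),'BL':((682,240),(40,72)),'BR':((525,460),(375,25)),'knob':((580,290),(210,67))}
P={}
for k,(s,t) in C.items():
    o1,d1=ray('scene',[(200+s[0]/3,150+s[1]/3)],ext('scene'));o2,d2=ray('top',[(240+t[0]/3.3,150+t[1]/3.3)],ext('top'))
    P[k],e=tri((o1,d1[0]),(o2,d2[0]));print(k,P[k].round(3),round(e,4))
n=np.linalg.norm
print(n(P['FL']-P['FR']),n(P['BL']-P['BR']),n(P['FL']-P['BL']),n(P['FR']-P['BR']))
H=(P['BL']+P['BR'])/2;F=(P['FL']+P['FR'])/2;v=P['BL']-P['BR'];v2=P['FL']-P['FR'];w=v+v2
print('hinge',H,'front',F,'yaw',np.degrees(np.arctan2(-w[0],w[1])),'angle',np.arctan2(F[2]-H[2],n((F-H)[:2])))
print(onz('top',[(240+83/3.3,150+340/3.3),(240+415/3.3,150+292/3.3)],.082))
# bystanders
for nme,t in(('cap',(660,255)),('dish',(745,447)),('jar',(708,77)),('spat handle',(190,430))):
    print(nme,onz('top',[(240+t[0]/3.3,150+t[1]/3.3)],.015 if nme!='jar' else .085))
E
```

```text
FL [0.548 0.158 0.238] 0.0014
FR [ 0.583 -0.105  0.235] 0.0022
BL [0.71  0.183 0.085] 0.0016
BR [ 0.744 -0.085  0.089] 0.0032
knob [0.696 0.046 0.136] 0.0019
0.2656433616354741 0.2703252143615755 0.22431628949480317 0.21848556271110273
hinge [0.72703785 0.04898629 0.08702452] front [0.5653722  0.02628482 0.23655463] yaw 7.3065656626957 angle 0.7415565429996652
[[ 0.49378623  0.14867817  0.082     ]
 [ 0.52860156 -0.11110869  0.082     ]]
cap [[ 0.57051954 -0.31609651  0.015     ]]
dish [[ 0.41206453 -0.37637699  0.015     ]]
jar [[ 0.69876574 -0.34687278  0.085     ]]
spat handle [[0.43110034 0.06853251 0.015     ]]
```

Emit:
apply_moves --targets '[{"travel": [0, 0, -40], "roll": 0, "jaw": 60}, {"travel": [0, 0, -40], "roll": 0, "jaw": 30}, {"travel": [0, 0, -30], "roll": 0, "jaw": 0}, {"travel": [-28, 34, 0], "roll": 0, "jaw": 0}, {"travel": [-28, 34, 0], "roll": 0, "jaw": 0}, {"travel": [-28, 34, 0], "roll": 0, "jaw": 0}, {"travel": [-28, 34, 0], "roll": 0, "jaw": 0}, {"travel": [-28, 34, 0], "roll": 0, "jaw": 0}, {"travel": [-28, 34, 0], "roll": 0, "jaw": 0}, {"travel": [-28, 34, 0], "roll": 0, "jaw": 0}]'

```text
clock: 1.1
tool_pos: [0.3059, -0.3669, 0.3293]
orientation: [180.0, 0.0, -164.5]
force: [2.0, 0.0, 0.7]
opening: 0.0132
gripper_force: 0.0
```

Emit:
apply_moves --targets '[{"travel": [-28, 34, 0], "roll": 0, "jaw": 0}, {"travel": [-28, 34, 0], "roll": 0, "jaw": 0}, {"travel": [-28, 34, 0], "roll": 0, "jaw": 0}, {"travel": [-28, 34, 0], "roll": 0, "jaw": 0}, {"travel": [-28, 34, 0], "roll": 0, "jaw": 0}, {"travel": [-28, 34, 0], "roll": 0, "jaw": 0}, {"travel": [-28, 34, 0], "roll": 0, "jaw": 0}, {"travel": [-28, 34, 0], "roll": 0, "jaw": 0}, {"travel": [-28, 34, 0], "roll": 0, "jaw": 0}, {"travel": [0, 0, 0], "roll": 8, "jaw": 0}]'

```text
clock: 2.1
tool_pos: [0.468, -0.0026, 0.3286]
orientation: [180.0, -0.1, -172.3]
force: [-0.1, -0.5, -0.1]
opening: 0.0005
gripper_force: 0.0
```

```bash
python3 - <<'E'
from h import *
o=ctrl.get_obs();print(o['clock'],o['tool_pos'],o['orientation'],o['joint_pos'].round(1),o['force'])
im=snap('wrist','w1.png')
E
```

```text
2.1 [ 0.46800159 -0.00259748  0.32862313] [ 1.79987161e+02 -6.94531167e-02 -1.72323421e+02] [  23.8   -2.7  -13.4   -0.   -79.4 -106.2] [-0.09804508 -0.50856902 -0.08867625]
```

View pics/w1.png

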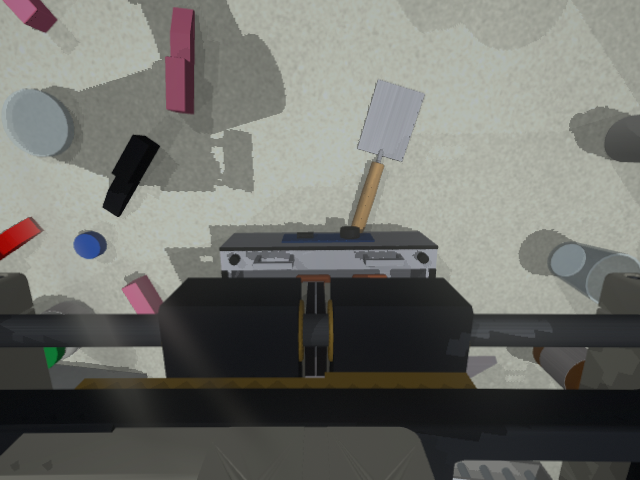

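The wrist view shows the two staples on the ledge at (274,258) and (382,257), the spacer at (130,175), the cap at (90,245) and the dish at (38,122). I zoom in on the ledge to see which staple is taller.

```bash
python3 - <<'E'
import cv2
a=cv2.imread('pics/w1.png')[225:285,215:445];cv2.imwrite('pics/c3.png',cv2.resize(a,None,fx=3.4,fy=3.4,interpolation=cv2.INTER_CUBIC))
E
```

```text
(no output)
```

View pics/c3.png

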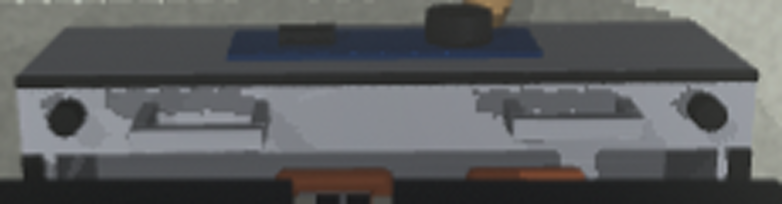

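The staple on the image left (world right, y<0) has the higher bar: row 135 against 123 in the crop, with the feet level. So the right-hand one is tall, and I will check this again after the lid is down. Next I lower the lid.

Emit:
apply_moves --targets '[{"travel": [-38, 6, 0], "roll": 0, "jaw": 0}, {"travel": [-38, 6, 0], "roll": 0, "jaw": 0}, {"travel": [-38, 5, 0], "roll": 0, "jaw": 0}, {"travel": [0, 0, 25], "roll": 0, "jaw": 0}, {"travel": [0, 0, 20], "roll": 0, "jaw": 0}, {"travel": [0, 0, 10], "roll": 0, "jaw": 0}, {"travel": [0, 0, 10], "roll": 0, "jaw": 0}, {"travel": [0, 0, 10], "roll": 0, "jaw": 0}, {"travel": [0, 0, 10], "roll": 0, "jaw": 0}]'

```text
clock: 3.05
tool_pos: [0.5777, 0.0253, 0.2447]
orientation: [180.0, 0.1, -172.5]
force: [0.1, -0.7, 0.3]
opening: 0.0005
gripper_force: 0.0
```

Emit:
apply_moves --targets '[{"travel": [0, 0, 10], "roll": 0, "jaw": 0}, {"travel": [0, 0, 10], "roll": 0, "jaw": 0}, {"travel": [0, 0, 10], "roll": 0, "jaw": 0}, {"travel": [0, 0, 10], "roll": 0, "jaw": 0}]'

```text
clock: 3.45
tool_pos: [0.5775, 0.0254, 0.2038]
orientation: [180.0, 0.0, -172.5]
force: [-0.6, -0.2, 1.6]
opening: 0.0003
gripper_force: 0.3
```

Emit:
apply_moves --targets '[{"travel": [0, 0, 10], "roll": 0, "jaw": 0}, {"travel": [0, 0, 10], "roll": 0, "jaw": 0}, {"travel": [0, 0, 10], "roll": 0, "jaw": 0}, {"travel": [0, 0, 10], "roll": 0, "jaw": 0}, {"travel": [0, 0, 10], "roll": 0, "jaw": 0}, {"travel": [0, 0, 10], "roll": 0, "jaw": 0}, {"travel": [0, 0, 10], "roll": 0, "jaw": 0}, {"travel": [0, 0, 8], "roll": 0, "jaw": 0}]'

```text
clock: 4.25
tool_pos: [0.5772, 0.0253, 0.1255]
orientation: [-180.0, -0.0, -172.5]
force: [-0.4, -0.0, -0.5]
opening: 0.0003
gripper_force: 0.2
```

Emit:
apply_moves --targets '[{"travel": [0, 0, 5], "roll": 0, "jaw": 0}, {"travel": [0, 0, 5], "roll": 0, "jaw": 0}, {"travel": [0, 0, 2], "roll": 0, "jaw": 0}, {"travel": [0, 0, 0], "roll": 0, "jaw": 0}, {"travel": [0, 0, 0], "roll": 0, "jaw": 0}]'

```text
clock: 4.75
tool_pos: [0.5777, 0.0255, 0.1148]
orientation: [180.0, 0.0, -172.5]
force: [0.4, 0.6, 0.2]
opening: 0.0003
gripper_force: 0.0
```

Emit:
apply_moves --targets '[{"travel": [0, 0, 2], "roll": 0, "jaw": 0}, {"travel": [0, 0, 1], "roll": 0, "jaw": 0}, {"travel": [0, 0, 0], "roll": 0, "jaw": 0}, {"travel": [0, 0, 0], "roll": 0, "jaw": 0}]'

```text
clock: 5.15
tool_pos: [0.5775, 0.0254, 0.1116]
orientation: [180.0, 0.0, -172.5]
force: [0.0, -0.2, 0.1]
opening: 0.0006
gripper_force: 0.0
```

Emit:
apply_moves --targets '[{"travel": [0, 0, -20], "roll": 0, "jaw": 0}, {"travel": [0, 0, -45], "roll": 0, "jaw": 0}, {"travel": [0, 0, -45], "roll": 0, "jaw": 0}, {"travel": [33, -17, -40], "roll": 0, "jaw": 40}, {"travel": [33, -17, -35], "roll": 0, "jaw": 60}, {"travel": [33, -17, 0], "roll": 0, "jaw": 60}, {"travel": [0, 0, 0], "roll": 0, "jaw": 60}, {"travel": [0, 0, 0], "roll": 0, "jaw": 60}]'

```text
clock: 5.95
tool_pos: [0.4888, -0.0363, 0.2933]
orientation: [180.0, 0.1, -172.5]
force: [0.6, -0.7, -0.2]
opening: 0.0348
gripper_force: 0.0
```

```bash
python3 - <<'E'
from h import *
o=ctrl.get_obs();print(o['clock'],o['tool_pos'],o['orientation'],o['force'])
im=snap('wrist','w2.png');E=ext('wrist',o);np.save('E2.npy',E)
a=cv2.cvtColor(im,cv2.COLOR_RGB2BGR)
yaw=np.radians(7.5);ux=np.array([np.cos(yaw),np.sin(yaw),0]);uy=np.array([-ux[1],ux[0],0])
F=np.array([.727,.049,.088])-.225*ux
for s in(1,-1):
    for zt in (.017,.026):
        P=[F+.015*ux+s*.066*uy+k*.022*uy+[0,0,zt] for k in(-1,1)]
        p=proj('wrist',P,E);print(s,zt,p.round(1).tolist())
print('lid FL,FR at .03',proj('wrist',[F+.135*uy+[0,0,.0065],F-.135*uy+[0,0,.0065]],E).round(1).tolist())
c=proj('wrist',[F],E)[0]
x0,y0=int(c[0])-115,int(c[1])-40;x0=max(x0,0);print(x0,y0)
cv2.imwrite('pics/c4.png',cv2.resize(a[y0:y0+90,x0:x0+230],None,fx=3.4,fy=3.4,interpolation=cv2.INTER_CUBIC))
E
```

```text
5.95 [ 0.48876938 -0.03626192  0.29329915] [ 1.79971712e+02  1.11982098e-01 -1.72521819e+02] [ 0.62810679 -0.71417616 -0.17768584]
1 0.017 [[407.9, 256.0], [449.4, 255.9]]
1 0.026 [[410.1, 258.5], [452.7, 258.5]]
-1 0.017 [[283.7, 256.1], [325.1, 256.0]]
-1 0.026 [[282.9, 258.6], [325.3, 258.6]]
lid FL,FR at .03 [[491.0, 239.7], [240.7, 240.0]]
249 198
```

View pics/c4.png

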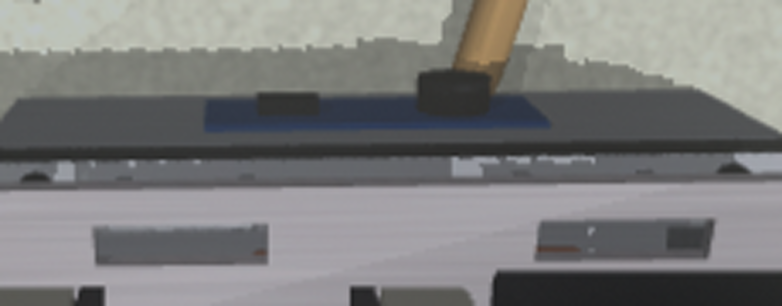

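The crop shows that the lid is not down: its front edge is at crop row 185 and the slots open onto the interior. I now measure its angle.

```bash
python3 - <<'E'
from h import *
E=np.load('E2.npy')
yaw=np.radians(7.5);ux=np.array([np.cos(yaw),np.sin(yaw),0]);uy=np.array([-ux[1],ux[0],0])
A=np.array([.727,.049,.083])
def lid(d,y,t): # d from back edge
    return A+uy*y-ux*(d*np.cos(t)-.005*np.sin(t))+np.array([0,0,d*np.sin(t)+.005*np.cos(t)])
for t in(.03,.1,.2,.3,.4,.5,.6,.7,.8):
    print(t,proj('wrist',[lid(.225,0,t),lid(.213,-.092,t),lid(.213,-.04,t),lid(.199,-.04,t)],E).round(1).tolist(), lid(.225,0,t).round(3))
print('meas', 252.4, [(249+x/3.4,198+y/3.4) for x,y in((94,228),(267,224),(267,264))])
print(ctrl.get_obs()['clock']); snap('scene','s2.png');a=cv2.imread('pics/s2.png')[130:330,200:440];cv2.imwrite('pics/c5.png',cv2.resize(a,(720,600),interpolation=cv2.INTER_CUBIC))
E
```

```text
0.03 [[365.6, 240.1], [280.8, 250.8], [328.5, 250.7], [328.3, 262.8]] [0.504 0.02  0.095]
0.1 [[367.7, 245.2], [279.5, 256.0], [329.0, 255.9], [328.8, 268.0]] [0.506 0.02  0.11 ]
0.2 [[370.8, 255.0], [277.5, 265.7], [329.8, 265.7], [329.5, 277.6]] [0.509 0.02  0.133]
0.3 [[374.2, 268.2], [275.4, 278.6], [330.6, 278.5], [330.3, 290.0]] [0.515 0.021 0.154]
0.4 [[377.7, 285.0], [273.2, 294.7], [331.4, 294.6], [331.0, 305.2]] [0.523 0.022 0.175]
0.5 [[381.4, 305.8], [271.0, 314.3], [332.3, 314.3], [331.8, 323.5]] [0.534 0.024 0.195]
0.6 [[385.1, 330.7], [268.8, 337.6], [333.2, 337.5], [332.6, 344.9]] [0.546 0.025 0.214]
0.7 [[388.8, 359.6], [266.6, 364.3], [334.1, 364.2], [333.3, 369.2]] [0.56  0.027 0.232]
0.8 [[392.3, 392.4], [264.5, 394.3], [334.9, 394.2], [334.0, 396.1]] [0.575 0.029 0.248]
meas 252.4 [(276.6470588235294, 265.05882352941177), (327.52941176470586, 263.88235294117646), (327.52941176470586, 275.6470588235294)]
6.0
```

View pics/c5.png

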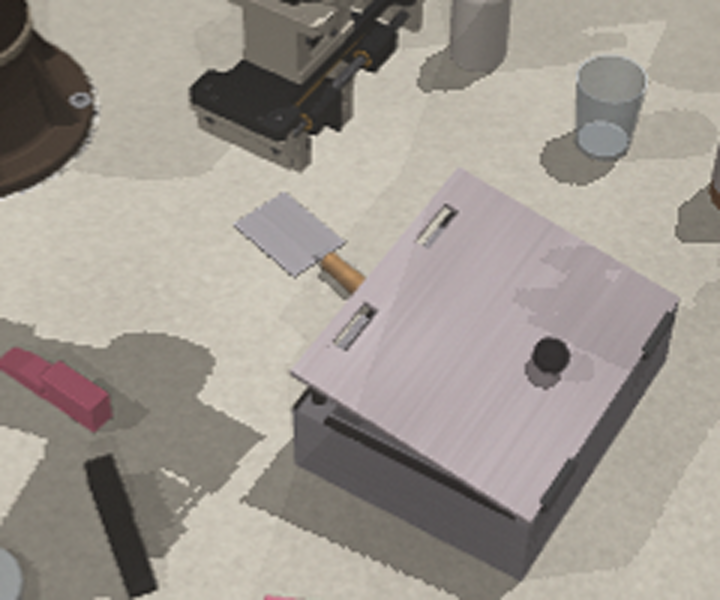

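The scene crop shows the front right lid corner at crop (292,373), so the lid stands at about 0.18 rad. I press again, nearer the front and more slowly, and watch the force.

Emit:
apply_moves --targets '[{"travel": [-31, 26, 0], "roll": 0, "jaw": 0}, {"travel": [-31, 27, 0], "roll": 0, "jaw": 0}, {"travel": [0, 0, 40], "roll": 0, "jaw": 0}, {"travel": [0, 0, 40], "roll": 0, "jaw": 0}, {"travel": [0, 0, 35], "roll": 0, "jaw": 0}, {"travel": [0, 0, 20], "roll": 0, "jaw": 0}, {"travel": [0, 0, 0], "roll": 0, "jaw": 0}]'

```text
clock: 6.75
tool_pos: [0.542, 0.0246, 0.1534]
orientation: [-179.9, -0.4, -172.5]
force: [0.1, -0.4, -0.1]
opening: 0.0013
gripper_force: 0.0
```

```bash
cat >> h.py <<'E'
yaw=np.radians(7.5);ux=np.array([np.cos(yaw),np.sin(yaw),0]);uy=np.array([-ux[1],ux[0],0])
A=np.array([.727,.049,.083])
def lid(d,y,t): return A+uy*y-ux*(d*np.cos(t)-.005*np.sin(t))+np.array([0,0,d*np.sin(t)+.005*np.cos(t)])
def lidang(im=None):
    im=ctrl.snapshot('scene') if im is None else im
    ts=np.linspace(-.02,.9,185); g=cv2.cvtColor(im,cv2.COLOR_RGB2GRAY).astype(float)
    b=im.astype(int); m=((b.min(2)>115)&(b[:,:,0]-b[:,:,1]>3)&(b[:,:,2]-b[:,:,1]>-4)).astype(np.uint8)
    m=cv2.morphologyEx(m,cv2.MORPH_OPEN,np.ones((3,3),np.uint8))
    n,l,s,c=cv2.connectedComponentsWithStats(m)
    k=1+np.argmax([s[i,4] if 300<c[i][0]<420 and 160<c[i][1]<300 else 0 for i in range(1,n)])
    p=np.argwhere(l==k)[:,::-1]; L=p[p[:,0].argmin()]
    Q=proj('scene',[lid(.225,-.135,t) for t in ts]); e=np.linalg.norm(Q-L,axis=1)
    return s[k].tolist(),L.tolist(),round(ts[e.argmin()],3),round(e.min(),1)
E
python3 - <<'E'
from h import *
for f in('scene0','s2'): 
    im=cv2.imread(f'pics/{f}.png')[:,:,::-1].copy();print(f,lidang(im),im[240,370],im[270,330])
print(lidang(),ctrl.get_obs()['tool_pos'],ctrl.get_obs()['force'])
E
```

```text
scene0 ([318, 164, 108, 139, 7388], [318, 232], np.float64(0.76), np.float64(0.5)) [146 135 138] [86 82 85]
s2 ([298, 186, 128, 118, 7633], [298, 252], np.float64(0.2), np.float64(1.0)) [183 170 173] [178 165 168]
([317, 192, 109, 112, 6187], [317, 259], np.float64(0.11), np.float64(21.1)) [0.54331036 0.02479137 0.15571559] [ 0.67233375 -0.21065159  0.45450689]
```

Emit:
apply_moves --targets '[{"travel": [0, 0, 5], "roll": 0, "jaw": 0}, {"travel": [0, 0, 5], "roll": 0, "jaw": 0}, {"travel": [0, 0, 4], "roll": 0, "jaw": 0}]'

```text
clock: 7.1
tool_pos: [0.5442, 0.0249, 0.144]
orientation: [180.0, 0.1, -172.5]
force: [0.6, 0.2, 0.8]
opening: 0.0007
gripper_force: 0.0
```

Emit:
apply_moves --targets '[{"travel": [0, 0, 4], "roll": 0, "jaw": 0}, {"travel": [0, 0, 4], "roll": 0, "jaw": 0}, {"travel": [0, 0, 4], "roll": 0, "jaw": 0}]'

```text
clock: 7.4
tool_pos: [0.5438, 0.0247, 0.1314]
orientation: [180.0, 0.0, -172.5]
force: [-0.6, -0.5, 0.1]
opening: 0.0005
gripper_force: 0.0
```

Emit:
apply_moves --targets '[{"travel": [0, 0, 4], "roll": 0, "jaw": 0}, {"travel": [0, 0, 4], "roll": 0, "jaw": 0}, {"travel": [0, 0, 3], "roll": 0, "jaw": 0}]'

```text
clock: 7.7
tool_pos: [0.5436, 0.0247, 0.1201]
orientation: [-180.0, -0.0, -172.5]
force: [-0.0, 0.9, -0.0]
opening: 0.0003
gripper_force: 0.0
```

```bash
sed -i 's/b.min(2)>115/b.min(2)>70/' h.py; python3 - <<'E'
from h import *
for f in('scene0','s2'): 
    im=cv2.imread(f'pics/{f}.png')[:,:,::-1].copy();print(f,lidang(im))
im=snap('scene','s3.png');print(lidang(im));o=ctrl.get_obs();print(o['tool_pos'],o['force'])
E
```

```text
scene0 ([315, 164, 111, 141, 7854], [315, 251], np.float64(0.49), np.float64(15.4))
s2 ([298, 186, 128, 119, 7917], [298, 252], np.float64(0.2), np.float64(1.0))
([297, 193, 129, 112, 7076], [297, 253], np.float64(0.175), np.float64(0.3))
[0.54337077 0.02463879 0.11966925] [-0.58024704  0.10767127 -0.55302941]
```

```bash
python3 - <<'E'
import cv2
a=cv2.imread('pics/s3.png')[160:320,250:450];cv2.imwrite('pics/c6.png',cv2.resize(a,(750,600),interpolation=cv2.INTER_CUBIC))
E
```

```text
(no output)
```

View pics/c6.png

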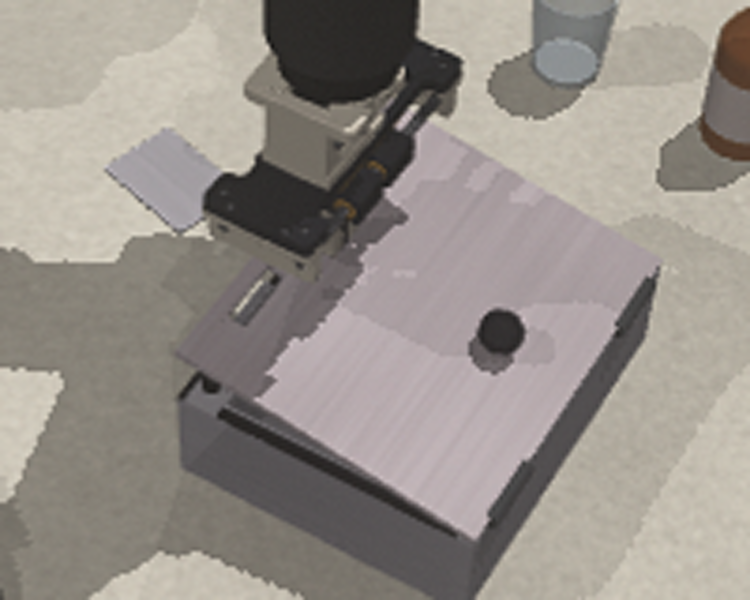

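The hand covers the fingertips, and the lid corner at crop (178,352) stands about 25 mm above the bath corner at (180,395). I go down a little more and measure the response.

Emit:
apply_moves --targets '[{"travel": [0, 0, 4], "roll": 0, "jaw": 0}, {"travel": [0, 0, 4], "roll": 0, "jaw": 0}, {"travel": [0, 0, 2], "roll": 0, "jaw": 0}]'

```text
clock: 8.05
tool_pos: [0.5435, 0.0247, 0.1101]
orientation: [-180.0, -0.0, -172.5]
force: [-0.2, 0.2, -0.3]
opening: 0.0002
gripper_force: 0.1
```

```bash
python3 - <<'E'
from h import *
im=snap('scene','s4.png');print(lidang(im));o=ctrl.get_obs();print(o['clock'],o['tool_pos'],o['force'],o['moment'],o['opening'])
# straight numeric look at the right lid edge: row of lid/dark transition
for f in('s2','s3','s4'):
    g=cv2.cvtColor(cv2.imread(f'pics/{f}.png'),cv2.COLOR_BGR2GRAY); print(f,[g[240:285,c].tolist() for c in (300,)])
E
```

```text
([297, 195, 129, 110, 6952], [297, 254], np.float64(0.155), np.float64(0.6))
8.1 [0.5433875  0.02468191 0.10983279] [-0.19387464 -1.08100597 -0.03757069] [-0.03204241  0.00956868  0.04882436] 0.00018776803011527577
s2 [[193, 188, 192, 198, 202, 194, 186, 186, 186, 186, 183, 185, 186, 183, 182, 168, 104, 151, 189, 188, 184, 142, 48, 45, 76, 100, 113, 107, 95, 94, 94, 92, 94, 94, 94, 94, 94, 93, 92, 92, 93, 92, 91, 93, 86]]
s3 [[124, 120, 126, 132, 132, 124, 118, 117, 118, 115, 113, 114, 115, 113, 111, 108, 95, 109, 121, 119, 118, 91, 38, 39, 75, 97, 111, 104, 94, 91, 91, 92, 91, 92, 91, 93, 91, 92, 91, 91, 93, 91, 90, 90, 84]]
s4 [[125, 121, 119, 121, 133, 126, 118, 118, 118, 120, 116, 113, 112, 115, 113, 110, 110, 109, 98, 109, 117, 91, 39, 41, 74, 98, 113, 106, 93, 92, 90, 91, 91, 92, 92, 93, 91, 93, 91, 89, 90, 92, 91, 88, 83]]
```

Emit:
apply_moves --targets '[{"travel": [0, 0, 4], "roll": 0, "jaw": 0}, {"travel": [0, 0, 4], "roll": 0, "jaw": 0}]'

```text
clock: 8.3
tool_pos: [0.5438, 0.0248, 0.1024]
orientation: [180.0, 0.0, -172.5]
force: [-0.0, -0.1, 0.8]
opening: 0.0004
gripper_force: 0.1
```

```bash
python3 - <<'E'
from h import *
im=snap('scene','s5.png');print(lidang(im));o=ctrl.get_obs();print(o['clock'],o['tool_pos'],o['force'],o['tau'].round(1))
for f in('s4','s5'):
    g=cv2.cvtColor(cv2.imread(f'pics/{f}.png'),cv2.COLOR_BGR2GRAY); print(f,[g[250:268,c].tolist() for c in (300,)])
w=snap('wrist','w5.png')
E
```

```text
([297, 197, 129, 110, 6866], [297, 255], np.float64(0.135), np.float64(0.7))
8.35 [0.5433614  0.02467179 0.10157716] [-0.50068979 -0.52792108  0.52654746] [  0.1 -46.6  25.1   6.1  -0.2   0. ]
s4 [[116, 113, 112, 115, 113, 110, 110, 109, 98, 109, 117, 91, 39, 41, 74, 98, 113, 106]]
s5 [[120, 118, 114, 113, 115, 114, 112, 110, 110, 108, 97, 109, 40, 39, 73, 97, 111, 106]]
```

Emit:
apply_moves --targets '[{"travel": [0, 0, 4], "roll": 0, "jaw": 0}, {"travel": [0, 0, 4], "roll": 0, "jaw": 0}]'

```text
clock: 8.6
tool_pos: [0.5438, 0.0248, 0.0943]
orientation: [180.0, 0.0, -172.5]
force: [-0.7, -0.1, 0.1]
opening: 0.0005
gripper_force: 0.1
```

```bash
python3 - <<'E'
from h import *
im=snap('scene','s6.png');print(lidang(im));o=ctrl.get_obs();print(o['clock'],o['tool_pos'],o['force'])
for f in('s5','s6'):
    g=cv2.cvtColor(cv2.imread(f'pics/{f}.png'),cv2.COLOR_BGR2GRAY); print(f,[g[250:268,c].tolist() for c in (300,)])
# predicted row of lid right-edge (top face) at col 300
for t in(.03,.06,.1,.14,.18):
    Q=proj('scene',[lid(d,-.135,t) for d in np.linspace(.225,.15,40)]);print(t,Q[0].round(1),np.interp(300,Q[:,0],Q[:,1]).round(1))
E
```

```text
([297, 199, 129, 107, 6720], [297, 258], np.float64(0.075), np.float64(1.1))
8.65 [0.54336675 0.02466668 0.09358637] [-0.23010564  0.03254959 -1.47098483]
s5 [[120, 118, 114, 113, 115, 114, 112, 110, 110, 108, 97, 109, 40, 39, 73, 97, 111, 106]]
s6 [[120, 119, 118, 119, 115, 113, 115, 113, 111, 110, 110, 114, 103, 68, 73, 99, 112, 105]]
0.03 [295.7 260.3] 262.6
0.06 [295.8 258.7] 261.0
0.1 [296.  256.6] 258.9
0.14 [296.3 254.6] 256.8
0.18 [296.8 252.6] 254.7
```

Emit:
apply_moves --targets '[{"travel": [0, 0, 3], "roll": 0, "jaw": 0}, {"travel": [0, 0, 2], "roll": 0, "jaw": 0}, {"travel": [0, 0, 0], "roll": 0, "jaw": 0}]'

```text
clock: 8.95
tool_pos: [0.5436, 0.0247, 0.0892]
orientation: [-180.0, -0.0, -172.5]
force: [-0.3, -0.0, -0.1]
opening: 0.0003
gripper_force: 0.0
```

```bash
python3 - <<'E'
from h import *
im=snap('scene','s7.png');print(lidang(im));o=ctrl.get_obs();print(o['clock'],o['tool_pos'],o['force'])
for f in('s6','s7'):
    g=cv2.cvtColor(cv2.imread(f'pics/{f}.png'),cv2.COLOR_BGR2GRAY); print(f,[g[250:268,c].tolist() for c in (300,)])
E
```

```text
([296, 201, 129, 104, 6615], [296, 260], np.float64(0.035), np.float64(0.3))
9.0 [0.5436873  0.0247201  0.08938701] [-0.23859527 -0.10410721  0.38932545]
s6 [[120, 119, 118, 119, 115, 113, 115, 113, 111, 110, 110, 114, 103, 68, 73, 99, 112, 105]]
s7 [[122, 119, 119, 121, 120, 114, 113, 114, 114, 112, 108, 110, 113, 108, 98, 97, 111, 105]]
```

Emit:
apply_moves --targets '[{"travel": [0, 0, 2], "roll": 0, "jaw": 0}, {"travel": [0, 0, 1], "roll": 0, "jaw": 0}, {"travel": [0, 0, 0], "roll": 0, "jaw": 0}, {"travel": [0, 0, 0], "roll": 0, "jaw": 0}]'

```text
clock: 9.4
tool_pos: [0.5437, 0.0248, 0.0865]
orientation: [180.0, 0.0, -172.5]
force: [-0.4, -1.1, 1.0]
opening: 0.0006
gripper_force: 0.4
```

```bash
python3 - <<'E'
from h import *
im=snap('scene','s8.png');print(lidang(im));o=ctrl.get_obs();print(o['clock'],o['tool_pos'],o['force'])
E
```

```text
([296, 201, 130, 106, 6596], [296, 261], np.float64(0.015), np.float64(0.3))
9.45 [0.5437568  0.02475045 0.08654356] [-0.67635466  0.21788424  0.78862833]
```

```bash
python3 - <<'E'
from h import *
E=np.array(ctrl.calibration('wrist')['hand_eye'])
for z in(-.06,-.044,-.02,0,.022): print(z,proj('wrist',[[0,0,z],[.01,0,z],[0,.05,z],[.039,.096,z]],E).round(0).tolist())
w=cv2.imread('pics/w1.png');print(w[270:400:4,315].tolist())
w=cv2.imread('pics/w2.png');print([ (r,w[r,200:440:12].mean(1).astype(int).tolist()) for r in range(275,400,10)])
E
```

```text
-0.06 [[318.0, 366.0], [318.0, 340.0], [464.0, 366.0], [627.0, 258.0]]
-0.044 [[318.0, 341.0], [318.0, 318.0], [447.0, 341.0], [588.0, 244.0]]
-0.02 [[317.0, 313.0], [318.0, 293.0], [427.0, 313.0], [544.0, 229.0]]
0 [[317.0, 295.0], [317.0, 277.0], [415.0, 295.0], [518.0, 220.0]]
0.022 [[317.0, 280.0], [317.0, 263.0], [404.0, 280.0], [495.0, 212.0]]
[[94, 90, 88], [65, 66, 74], [42, 58, 93], [65, 63, 64], [67, 64, 62], [68, 65, 64], [68, 65, 64], [75, 72, 70], [77, 72, 71], [74, 70, 69], [74, 71, 69], [35, 33, 32], [36, 34, 32], [41, 39, 37], [45, 42, 41], [51, 48, 46], [51, 48, 46], [49, 46, 44], [43, 41, 39], [42, 40, 39], [56, 53, 51], [55, 52, 51], [72, 69, 70], [71, 68, 69], [69, 66, 68], [69, 67, 68], [64, 62, 63], [35, 60, 72], [22, 53, 67], [22, 53, 66], [18, 19, 18], [18, 18, 18], [19, 18, 17]]
[(275, [178, 182, 121, 166, 165, 165, 164, 93, 94, 95, 110, 165, 166, 164, 154, 153, 152, 152, 142, 146]), (285, [34, 35, 36, 37, 87, 87, 42, 167, 168, 168, 161, 157, 156, 43, 87, 86, 149, 37, 35, 34]), (295, [31, 33, 34, 34, 85, 86, 40, 154, 154, 154, 153, 153, 153, 42, 86, 84, 89, 3
[... 230 characters left out ...]
, 60, 61, 61, 62, 61, 61, 58, 57, 55, 54, 68, 30, 28]), (335, [28, 28, 70, 46, 54, 54, 57, 57, 59, 59, 59, 59, 59, 57, 56, 55, 53, 67, 28, 27]), (345, [29, 26, 63, 39, 41, 43, 45, 47, 48, 49, 49, 48, 47, 45, 44, 42, 40, 70, 27, 26]), (355, [31, 27, 40, 30, 60, 30, 54, 150, 151, 152, 153, 153, 153, 154, 31, 67, 23, 65, 26, 25]), (365, [30, 29, 18, 19, 60, 28, 149, 148, 149, 149, 150, 151, 150, 150, 32, 77, 23, 21, 25, 24]), (375, [28, 31, 23, 20, 58, 43, 153, 154, 154, 155, 154, 155, 102, 29, 31, 71, 19, 52, 51, 50]), (385, [49, 43, 51, 46, 52, 49, 56, 56, 57, 59, 58, 57, 57, 56, 55, 50, 52, 45, 51, 43]), (395, [19, 25, 32, 30, 26, 25, 26, 29, 29, 31, 30, 30, 29, 28, 25, 23, 22, 21, 19, 19])]
```

Emit:
apply_moves --targets '[{"travel": [0, 0, -5], "roll": 0, "jaw": 0}, {"travel": [0, 0, -10], "roll": 0, "jaw": 0}, {"travel": [0, 0, -30], "roll": 0, "jaw": 0}, {"travel": [0, 0, -45], "roll": 0, "jaw": 0}, {"travel": [0, 0, -40], "roll": 0, "jaw": 60}]'

```text
clock: 9.95
tool_pos: [0.5437, 0.0246, 0.2192]
orientation: [-180.0, 0.0, -172.5]
force: [1.9, 0.0, 0.4]
opening: 0.0039
gripper_force: 0.0
```

```bash
python3 - <<'E'
from h import *
im=snap('scene','s9.png');print(lidang(im));o=ctrl.get_obs();print(o['clock'],o['tool_pos'],o['force'],o['orientation'])
E
```

```text
([297, 195, 129, 110, 7459], [297, 259], np.float64(0.055), np.float64(1.2))
10.0 [0.5470577  0.02485036 0.22661517] [ 2.6069182  -0.38960182  7.43246587] [-179.98881393    0.61523661 -172.40983467]
```

Emit:
apply_moves --targets '[{"travel": [31, -26, -37], "roll": 0, "jaw": 60}, {"travel": [31, -27, -36], "roll": 0, "jaw": 60}, {"travel": [0, 0, 0], "roll": 0, "jaw": 60}, {"travel": [0, 0, 0], "roll": 0, "jaw": 60}]'

```text
clock: 10.4
tool_pos: [0.4938, -0.0311, 0.2852]
orientation: [179.9, 0.2, -172.5]
force: [0.5, 0.5, -0.7]
opening: 0.039
gripper_force: 0.0
```

```bash
python3 - <<'E'
from h import *
print(lidang())
o=ctrl.get_obs();print(o['clock'],o['tool_pos'],o['force'],o['orientation'])
im=snap('wrist','w3.png');E=ext('wrist',o);np.save('E3.npy',E)
for t in(.02,.03,.04,.05,.07,.1):
    print(t,proj('wrist',[lid(.225,0,t),lid(.213,-.092,t),lid(.213,-.04,t),lid(.199,-.04,t)],E).round(1).tolist())
for s in(1,-1):
    for zt in (.017,.026):
        print(s,zt,proj('wrist',[lid(.21,s*.066+k*.022,0)+[0,0,zt] for k in(-1,1)],E).round(1).tolist(),proj('wrist',[lid(.202,s*.066+k*.022,0)+[0,0,zt] for k in(-1,1)],E).round(1).tolist())
a=cv2.imread('pics/w3.png');g=cv2.cvtColor(a,cv2.COLOR_BGR2GRAY)
cx=int(proj('wrist',[lid(.22,0,.03)],E)[0,0]);x0=cx-130
print(cx,[g[225:275,c].tolist() for c in(cx,)])
c=a[215:280,x0:x0+260]
cv2.imwrite('pics/c7.png',cv2.resize(c,None,fx=3.07,fy=4.5,interpolation=cv2.INTER_CUBIC));print(x0)
E
```

```text
([297, 195, 129, 111, 7500], [297, 260], np.float64(0.035), np.float64(1.3))
10.45 [ 0.49370677 -0.03073657  0.2838413 ] [ 0.16826535 -0.69499781  0.50704828] [ 1.79963913e+02  8.10174988e-02 -1.72517641e+02]
0.02 [[362.2, 236.7], [275.4, 247.7], [324.2, 247.6], [324.1, 260.0]]
0.03 [[362.4, 237.3], [275.2, 248.3], [324.3, 248.3], [324.2, 260.7]]
0.04 [[362.7, 238.0], [275.0, 249.0], [324.3, 248.9], [324.2, 261.4]]
0.05 [[363.0, 238.6], [274.8, 249.7], [324.4, 249.6], [324.3, 262.1]]
0.07 [[363.6, 240.1], [274.3, 251.1], [324.5, 251.1], [324.4, 263.6]]
0.1 [[364.4, 242.4], [273.6, 253.5], [324.6, 253.5], [324.5, 266.0]]
1 0.017 [[405.9, 253.6], [448.7, 253.5]] [[405.4, 260.9], [447.9, 260.9]]
1 0.026 [[408.2, 256.1], [452.0, 256.1]] [[407.6, 263.7], [451.2, 263.7]]
-1 0.017 [[278.0, 253.7], [320.6, 253.6]] [[278.3, 261.1], [320.6, 261.0]]
-1 0.026 [[277.1, 256.3], [320.8, 256.2]] [[277.4, 263.8], [320.8, 263.8]]
362 [[56, 56, 56, 54, 55, 55, 58, 60, 71, 77, 82, 117, 161, 168, 162, 166, 168, 167, 167, 167, 168, 168, 160, 159, 161, 158, 157, 159, 161, 160, 159, 160, 160, 159, 159, 157, 158, 160, 159, 155, 153, 152, 156, 155, 156, 158, 156, 152, 152, 152]]
232
```

View pics/c7.png

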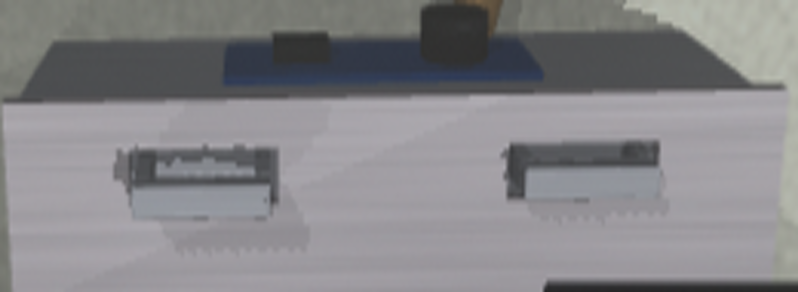

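The crop settles it. The lid is down, with its front edge at row 236, about 0.025 rad. The image-left staple (world right) has the taller bar, at x 275–321, rows 256–263, which matches the z = 26 mm prediction. The other bar matches the low one. Next I go above the spacer.

Emit:
apply_moves --targets '[{"travel": [16, -40, 7], "roll": 0, "jaw": 60}, {"travel": [16, -40, 7], "roll": 0, "jaw": 60}, {"travel": [16, -40, 7], "roll": 0, "jaw": 60}, {"travel": [16, -40, 7], "roll": 0, "jaw": 60}, {"travel": [16, -40, 7], "roll": 7.2, "jaw": 60}, {"travel": [0, 0, 0], "roll": 7.2, "jaw": 60}, {"travel": [0, 0, 0], "roll": 7.2, "jaw": 60}, {"travel": [0, 0, 0], "roll": 7.2, "jaw": 60}, {"travel": [0, 0, 0], "roll": 7, "jaw": 60}, {"travel": [0, 0, 0], "roll": 0, "jaw": 60}]'

```text
clock: 11.5
tool_pos: [0.4408, -0.2391, 0.2469]
orientation: [-180.0, -0.1, 151.6]
force: [-0.0, 0.3, 0.0]
opening: 0.0601
gripper_force: 0.0
```

```bash
python3 - <<'E'
from h import *
E3=np.load('E3.npy')
P=onz('wrist',[(298,256.1),(298,263.2),(275.3,259.6),(320.6,259.6)],.114,E3);print('tall bar',P.round(4).tolist(),(P[0]+P[1])/2)
o=ctrl.get_obs();print(o['clock'],o['tool_pos'],o['orientation'],o['opening'],o['joint_pos'].round(0))
im=snap('wrist','w4.png');E=ext('wrist',o)
m=(im.max(2)<75).astype(np.uint8);m[275:]=0
c=proj('wrist',[[.465,-.26,.02]],E)[0];print('expect',c)
n,l,s,cc=cv2.connectedComponentsWithStats(m)
x,y=c.astype(int);k=l[y-3:y+4,x-3:x+4].max();print(s[k],cc[k])
pts=np.argwhere(l==k)[:,::-1].astype(np.float32);b=cv2.boxPoints(cv2.minAreaRect(pts));print(b.round(1).tolist(),onz('wrist',b,.034,E).round(4).tolist())
x,y,w,h=s[k][:4];sub=im[y-4:y+h+4:3,x-4:x+w+4:2].max(2)
for r in sub: print(' '.join('%3d'%v for v in r))
E
```

```text
tall bar [[0.5274, -0.0448, 0.114], [0.5349, -0.0439, 0.114], [0.534, -0.0671, 0.114], [0.5281, -0.0217, 0.114]] [ 0.53112477 -0.0443749   0.114     ]
11.5 [ 0.44076812 -0.23906652  0.24689958] [-1.79951036e+02 -1.44778855e-01  1.51637607e+02] 0.06005284605135495 [  -6.    3.  -18.   -0.  -69. -112.]
expect [310.32730592 241.68037824]
[ 298  191   22   84 1730] [309.17572254 231.77976879]
[[298.0, 191.0], [319.0, 191.0], [319.0, 274.0], [298.0, 274.0]] [[0.4059, -0.2427, 0.034], [0.4167, -0.2227, 0.034], [0.5005, -0.2677, 0.034], [0.489, -0.289, 0.034]]
135 179 177 178 169 166 168 171 172 177 178 172 174 171 171
126 143 179 119 112 114 114 116 115  95  97  95 104 173 179
127 123 123  47  48  48  48  49  49  51  51  51  51 110 159
123 122  72  49  49  50  50  50  51  52  55  55  55 109 160
127 128  73  49  50  50  50  51  51  51  54  55  54 111 164
125 128  74  49  49  48  50  51  50  51  51  54  55 105 160
128 126  90  48  49  50  50  49  51  50  51  50  55 109 158
127 124  91  48  48  48  48  50  50  51  50  51  51 106 157
127 124  92  47  48  48  48  49  49  50  50  51  52 105 156

[... 619 characters left out ...]
  47  48  48  48  49  49  49  50 107 155
127 123 127  47  47  47  48  50  51  51  52  53  52 136 157
157 123 124  48  49  50  51  51  51  52  52  53  53 132 159
133 121 124  62  50  50  51  51  50  51  52  52  53 131 160
138 125 122  62  51  51  51  52  52  51  52  53  53 132 154
171 126 122  61  50  51  51  52  52  52  52  53  53 136 160
177 125 124  61  50  51  51  52  52  53  53  53  53 138 161
172 119 120  62  51  51  52  52  53  52  53  54  54 132 159
169 124 124  76  51  51  51  51  51  52  52  53  53 131 161
175 171 127  78  50  51  51  52  51  52  52  52  53 127 154
174 169 121  92  51  51  52  52  52  53  52  51  53 130 157
179 178 162  95  51  52  52  51  51  52  52  53  53 130 158
```

```bash
python3 - <<'E'
from h import *
o=ctrl.get_obs();E=ext('wrist',o);R0=R.from_euler('xyz',o['orientation'],degrees=True).as_matrix()
im=cv2.cvtColor(cv2.imread('pics/w4.png'),cv2.COLOR_BGR2RGB)
print(im[186:204,306:316].mean((1,2)).round(1).tolist());print(im[240:254,306:316].mean((1,2)).round(1).tolist())
for nm,uv,z in(('rear bot',(308.5,190.5),0),('rear top',(308.5,190.5),.034),('rear top+',(308.5,196),.034),('sh',(308.5,246.5),.034),('left',(298,225),.034),('right',(319,225),.034)):
    p=onz('wrist',[uv],z,E)[0];print(nm,p.round(4),'tool',((p-o['tool_pos'])@R0*1000).round(1))
E
```

```text
[170.1, 169.0, 168.4, 167.8, 104.5, 56.8, 48.9, 48.9, 50.4, 51.4, 51.1, 50.9, 50.6, 50.2, 49.9, 49.8, 49.7, 49.3]
[47.5, 47.5, 47.4, 47.8, 47.5, 47.7, 48.0, 49.8, 50.5, 50.9, 50.5, 50.7, 50.6, 50.6]
rear bot [ 0.4139 -0.235   0.    ] tool [ 25.2  -8.9 247.2]
rear top [ 0.4109 -0.2326  0.034 ] tool [ 29.   -8.2 213.2]
rear top+ [ 0.4161 -0.2354  0.034 ] tool [ 23.   -8.3 213.2]
sh [ 0.4661 -0.2625  0.034 ] tool [-33.8  -8.6 213. ]
left [ 0.4389 -0.261   0.034 ] tool [ -9.1 -20.1 213.1]
right [ 0.4499 -0.2405  0.034 ] tool [ -9.1   3.2 213.1]
```

Emit:
apply_moves --targets '[{"travel": [-4, -8.5, 40], "roll": 0, "jaw": 60}, {"travel": [0, 0, 45], "roll": 0, "jaw": 60}, {"travel": [0, 0, 45], "roll": 0, "jaw": 60}, {"travel": [0, 0, 40], "roll": 0, "jaw": 60}, {"travel": [0, 0, 15], "roll": 0, "jaw": 60}, {"travel": [0, 0, 15], "roll": 0, "jaw": 60}, {"travel": [0, 0, 10], "roll": 0, "jaw": 60}, {"travel": [0, 0, 8], "roll": 0, "jaw": 60}, {"travel": [0, 0, 0], "roll": 0, "jaw": 60}]'

```text
clock: 12.45
tool_pos: [0.4398, -0.2486, 0.0293]
orientation: [-180.0, -0.1, 151.8]
force: [-0.6, -0.3, 0.7]
opening: 0.0603
gripper_force: 0.0
```

Emit:
apply_moves --targets '[{"travel": [0, 0, 1], "roll": 0, "jaw": 40}, {"travel": [0, 0, 0], "roll": 0, "jaw": 25}, {"travel": [0, 0, 0], "roll": 0, "jaw": 10}, {"travel": [0, 0, 0], "roll": 0, "jaw": 10}, {"travel": [0, 0, 0], "roll": 0, "jaw": 10}, {"travel": [0, 0, 0], "roll": 0, "jaw": 10}, {"travel": [0, 0, 0], "roll": 0, "jaw": 10}]'

```text
clock: 13.15
tool_pos: [0.4402, -0.2488, 0.0293]
orientation: [180.0, 0.0, 151.7]
force: [0.4, 0.1, -0.2]
opening: 0.0121
gripper_force: 0.0
```

Emit:
apply_moves --targets '[{"travel": [0, 0, 0], "roll": 0, "jaw": 60}, {"travel": [0, 0, 0], "roll": 0, "jaw": 60}, {"travel": [0, 0, 0], "roll": 0, "jaw": 60}, {"travel": [0, 0, 0], "roll": 0, "jaw": 60}, {"travel": [0, 0, 0], "roll": 0, "jaw": 60}, {"travel": [0, 0, 0], "roll": 0, "jaw": 60}, {"travel": [0, 0, 0], "roll": 0, "jaw": 60}]'

```text
clock: 13.85
tool_pos: [0.4402, -0.2488, 0.0292]
orientation: [180.0, 0.0, 151.7]
force: [1.5, 0.3, 0.2]
opening: 0.0588
gripper_force: 0.0
```

```bash
python3 - <<'E'
from h import *
o=ctrl.get_obs();print(o['clock'],o['tool_pos'],o['opening'],o['force'])
a=snap('scene','s10.png');b=cv2.imread('pics/s9.png')[:,:,::-1]
for n,im in(('s9',b),('s10',a)):
    m=(im.max(2)<60).astype(np.uint8);l=cv2.connectedComponentsWithStats(m)
    print(n,[(s.tolist(),c.round(1).tolist()) for s,c in zip(l[2],l[3]) if 215<c[0]<265 and 270<c[1]<335 and s[4]>20])
# tip location (spec) and block in scene image
T=np.array(o['tool_pos']);print(proj('scene',[T,T-[0,0,.022],T+[0,0,.005]]).round(0).tolist())
w=snap('wrist','w6.png');g=w.max(2)
print('wrist col profile below tool');
for r in range(180,300,6): print(r,g[r,230:410:6].tolist())
E
```

```text
13.85 [ 0.44024515 -0.24879249  0.02919849] 0.05875459730664343 [1.51037311 0.2786753  0.18747043]
s9 [([229, 282, 23, 47, 446], [239.8, 305.3])]
s10 [([244, 278, 5, 13, 23], [246.4, 283.6]), ([228, 280, 24, 49, 453], [239.5, 304.4]), ([208, 282, 18, 16, 140], [215.4, 288.2])]
[[236.0, 293.0], [237.0, 298.0], [236.0, 291.0]]
wrist col profile below tool
180 [134, 134, 133, 138, 139, 124, 130, 125, 125, 127, 126, 139, 137, 126, 128, 132, 129, 131, 130, 127, 129, 129, 142, 144, 139, 138, 137, 141, 136, 128]
186 [130, 139, 136, 135, 140, 128, 130, 126, 125, 126, 128, 139, 136, 138, 133, 129, 133, 128, 131, 127, 132, 129, 139, 142, 144, 136, 141, 139, 136, 134]
192 [137, 137, 137, 139, 142, 137, 130, 132, 133, 133, 128, 131, 135, 138, 132, 130, 128, 126, 127, 126, 132, 134, 140, 138, 144, 141, 137, 130, 133, 132]
198 [136, 139, 134, 130, 139, 127, 127, 128, 133, 134, 138, 135, 138, 129, 130, 127, 125, 130, 131, 130, 127, 125, 140, 136, 137, 141, 140, 139, 131, 131]
204 [135, 140, 137, 134, 133, 135, 127, 128, 131, 129, 136, 140, 137, 127, 128, 127, 128, 128, 129, 131, 125, 127, 136, 139,
[... 1537 characters left out ...]
31, 132, 135, 139, 135, 134, 137, 136, 131, 140, 36, 35, 34, 35, 34, 34, 35, 33, 117, 113, 117, 120, 121, 119, 123, 123, 123, 120, 121]
276 [125, 132, 136, 134, 135, 141, 134, 132, 133, 137, 134, 35, 34, 33, 34, 32, 32, 33, 32, 114, 113, 117, 120, 121, 121, 117, 122, 127, 117, 122]
282 [110, 111, 112, 73, 91, 140, 137, 138, 134, 137, 138, 35, 34, 33, 33, 33, 32, 33, 32, 110, 111, 120, 119, 119, 121, 65, 106, 100, 102, 100]
288 [82, 82, 72, 35, 59, 138, 135, 137, 134, 138, 143, 34, 34, 32, 33, 31, 31, 32, 32, 109, 119, 117, 119, 123, 119, 34, 36, 79, 78, 79]
294 [78, 78, 34, 34, 46, 138, 139, 137, 133, 132, 137, 33, 33, 32, 32, 32, 31, 31, 31, 111, 119, 118, 119, 119, 114, 33, 33, 70, 78, 78]
```

The block is centred between the fingers at columns 296–342. The finger gap spans 122 px, which puts the real fingertips about 5 mm behind the reported TCP, 27 mm short of the description. This fits the lid contacts and the missed grip, so I go down by that much and watch the force.

Emit:
apply_moves --targets '[{"travel": [0, 0, 6], "roll": 0, "jaw": 60}, {"travel": [0, 0, 5], "roll": 0, "jaw": 60}, {"travel": [0, 0, 4], "roll": 0, "jaw": 60}, {"travel": [0, 0, 4], "roll": 0, "jaw": 60}]'

```text
clock: 14.35
tool_pos: [0.44, -0.2488, 0.0096]
orientation: [-180.0, -0.0, 151.7]
force: [-0.2, 1.3, 0.3]
opening: 0.0603
gripper_force: 0.0
```

Emit:
apply_moves --targets '[{"travel": [0, 0, 2], "roll": 0, "jaw": 60}, {"travel": [0, 0, 2], "roll": 0, "jaw": 60}, {"travel": [0, 0, 2], "roll": 0, "jaw": 60}, {"travel": [0, 0, 0], "roll": 0, "jaw": 60}]'

```text
clock: 14.75
tool_pos: [0.4401, -0.2488, 0.004]
orientation: [-180.0, -0.0, 151.7]
force: [0.3, 0.4, 0.6]
opening: 0.0599
gripper_force: 0.0
```

Reported TCP is 4 mm, which is impossible with 22 mm tips, so the shorter fingers are confirmed. Closing now.

Emit:
apply_moves --targets '[{"travel": [0, 0, 0], "roll": 0, "jaw": 40}, {"travel": [0, 0, 0], "roll": 0, "jaw": 20}, {"travel": [0, 0, 0], "roll": 0, "jaw": 10}, {"travel": [0, 0, 0], "roll": 0, "jaw": 10}, {"travel": [0, 0, 0], "roll": 0, "jaw": 10}, {"travel": [0, 0, 0], "roll": 0, "jaw": 10}, {"travel": [0, 0, 0], "roll": 0, "jaw": 10}]'

```text
clock: 15.45
tool_pos: [0.4403, -0.2488, 0.0043]
orientation: [180.0, 0.0, 151.7]
force: [0.2, 1.5, 0.2]
opening: 0.0239
gripper_force: 29.9
```

Gripped at 23.9 mm with 29.9 N. I lift, turn and go in front of the tall staple.

Emit:
apply_moves --targets '[{"travel": [0, 0, -15], "roll": 0, "jaw": 10}, {"travel": [0, 0, -35], "roll": 0, "jaw": 10}, {"travel": [0, 0, -40], "roll": 0, "jaw": 10}, {"travel": [0, 0, -40], "roll": 0, "jaw": 10}, {"travel": [0, 0, -20], "roll": -7.3, "jaw": 10}, {"travel": [0, 0, 0], "roll": -7.3, "jaw": 10}, {"travel": [0, 0, 0], "roll": -7.3, "jaw": 10}, {"travel": [0, 0, 0], "roll": -7.3, "jaw": 10}, {"travel": [0, 0, 0], "roll": -7.1, "jaw": 10}, {"travel": [0, 0, 0], "roll": 0, "jaw": 10}]'

```text
clock: 16.45
tool_pos: [0.4399, -0.2487, 0.154]
orientation: [180.0, -0.0, -171.9]
force: [0.2, 0.2, -0.6]
opening: 0.024
gripper_force: 29.9
```

Emit:
apply_moves --targets '[{"travel": [0, 30, 0], "roll": 0, "jaw": 10}, {"travel": [0, 40, 0], "roll": 0, "jaw": 10}, {"travel": [0, 40, 0], "roll": 0, "jaw": 10}, {"travel": [0, 40, 0], "roll": 0, "jaw": 10}, {"travel": [0, 40, 0], "roll": 0, "jaw": 10}, {"travel": [0, 0, 0], "roll": 0, "jaw": 10}, {"travel": [0, 0, 0], "roll": 0, "jaw": 10}]'

```text
clock: 17.15
tool_pos: [0.4137, -0.0597, 0.1544]
orientation: [180.0, 0.0, -172.0]
force: [-0.3, -1.4, -0.5]
opening: 0.0237
gripper_force: 29.9
```

```bash
python3 - <<'E'
from h import *
o=ctrl.get_obs();print(o['clock'],o['tool_pos'],o['orientation'],o['opening'],o['gripper_force'],o['force'],o['joint_pos'].round(0))
T=o['tool_pos'];Rm=R.from_euler('xyz',o['orientation'],degrees=True).as_matrix();E=ext('wrist',o)
S=np.array([.5311,-.0444,.088]);print('S in tool mm',((S-T)@Rm*1000).round(1))
w=snap('wrist','w7.png');g=w.max(2).astype(int)
top=T[2]-.0043+.034
print('rear profile',g[200:250,312:322].mean(1).round().tolist())
print('cols r270',g[270,285:350].tolist())
print('predicted rear top row for tool x=30,29..',[proj('wrist',[T+Rm@np.array([x,0,T[2]-top])*1],E)[0].round(1).tolist() for x in(.026,.028,.03,.032)])
snap('scene','s11.png');snap('top','t11.png')
# spacer nose in scene
im=cv2.imread('pics/s11.png');m=(im.max(2)<60).astype(np.uint8)
C=T+Rm@np.array([-.03,0,T[2]-(top-.017)]);nose=T+Rm@np.array([-.09,0,T[2]-(top-.034)])
print('C',C,'nose',nose,proj('scene',[C,nose]).round(0).tolist())
print(lidang())
E
```

```text
17.15 [ 0.41374978 -0.05973864  0.15437332] [ 1.79994397e+02  2.44616716e-02 -1.71979538e+02] 0.023668015915013278 29.932610392570496 [-0.34674209 -1.43268014 -0.53528215] [  19.   -1.  -35.   -0.  -56. -101.]
S in tool mm [-118.3   -1.2   66.4]
rear profile [194.0, 194.0, 195.0, 198.0, 200.0, 201.0, 202.0, 201.0, 201.0, 200.0, 199.0, 199.0, 199.0, 199.0, 200.0, 200.0, 198.0, 196.0, 194.0, 194.0, 196.0, 197.0, 197.0, 197.0, 196.0, 196.0, 196.0, 196.0, 196.0, 198.0, 198.0, 199.0, 200.0, 201.0, 201.0, 105.0, 54.0, 54.0, 53.0, 54.0, 53.0, 53.0, 53.0, 52.0, 52.0, 52.0, 51.0, 51.0, 51.0, 51.0]
cols r270 [198, 177, 43, 43, 43, 43, 43, 44, 43, 43, 44, 44, 44, 44, 44, 43, 44, 44, 43, 44, 44, 44, 44, 44, 44, 44, 44, 44, 45, 45, 45, 44, 44, 44, 44, 45, 45, 46, 46, 45, 46, 46, 46, 46, 46, 47, 47, 47, 47, 47, 47, 47, 47, 47, 48, 47, 48, 47, 76, 159, 196, 193, 190, 188, 188]
predicted rear top row for tool x=30,29.. [[317.7, 265.8], [317.7, 261.1], [317.7, 256.5], [317.7, 251.7]]
C [ 0.44345113 -0.05555482  0.16708612] nose [ 0.50287118 -0.04718056  0.15011174] [[287.0, 211.0], [307.0, 226.0]]
([297, 195, 129, 110, 7493], [297, 260], np.float64(0.035), np.float64(1.3))
```

Emit:
apply_moves --targets '[{"travel": [0, -1, 20], "roll": 0, "jaw": 10}, {"travel": [0, 0, 20], "roll": 0, "jaw": 10}, {"travel": [0, 0, 13], "roll": 0, "jaw": 10}, {"travel": [0, 0, 0], "roll": 0, "jaw": 10}, {"travel": [0, 0, 0], "roll": 0, "jaw": 10}]'

```text
clock: 17.85
tool_pos: [0.414, -0.0624, 0.1013]
orientation: [-180.0, -0.0, -172.1]
force: [1.0, 0.5, -0.6]
opening: 0.0239
gripper_force: 29.9
```

```bash
python3 - <<'E'
from h import *
o=ctrl.get_obs();print(o['clock'],o['tool_pos'],o['force'])
T=o['tool_pos'];Rm=R.from_euler('xyz',o['orientation'],degrees=True).as_matrix()
im=snap('scene','s12.png');snap('top','t12.png')
S=np.array([.5311,-.0444,.088]);print('S tool',((S-T)@Rm*1000).round(1))
# black spacer in both pictures
for n,f in(('scene','s12'),('top','t12')):
    im=cv2.imread(f'pics/{f}.png');q=proj(n,[T+Rm@np.array([-.089,0,.0043]),T+Rm@np.array([-.029,0,-.03])]);print(n,q.round(0).tolist())
    x,y=q[0].round().astype(int);print(im[y-10:y+14:2,x-16:x+17:2].max(2).tolist())
E
```

```text
17.85 [ 0.41397481 -0.06241874  0.10130726] [ 1.03482963  0.46586567 -0.61843028]
S tool [-118.5    1.7   13.2]
scene [[307.0, 240.0], [286.0, 222.0]]
[[47, 47, 47, 49, 48, 110, 213, 203, 201, 201, 199, 201, 190, 126, 118, 154, 169], [48, 48, 47, 52, 52, 50, 59, 213, 197, 196, 195, 196, 201, 193, 143, 169, 169], [43, 46, 53, 51, 52, 51, 50, 49, 147, 200, 201, 191, 191, 185, 157, 161, 169], [41, 42, 47, 53, 52, 54, 50, 52, 46, 135, 194, 193, 193, 158, 158, 168, 143], [196, 51, 39, 44, 50, 52, 52, 52, 46, 191, 179, 180, 159, 146, 167, 94, 147], [204, 208, 216, 90, 39, 47, 52, 47, 149, 182, 178, 162, 160, 166, 133, 87, 93], [205, 208, 204, 204, 201, 85, 37, 114, 182, 182, 167, 160, 164, 171, 83, 92, 115], [205, 210, 195, 199, 205, 202, 192, 180, 181, 174, 154, 174, 167, 101, 93, 94, 167], [205, 206, 201, 198, 195, 195, 192, 196, 194, 167, 175, 171, 86, 94, 92, 175, 162], [204, 193, 194, 197, 195, 196, 203, 201, 166, 169, 91, 100, 96, 103, 177, 170, 163], [210, 207, 207, 202, 197, 196, 195, 167, 167, 159, 85, 91, 87, 163, 173, 160, 179], [209, 202, 193, 199, 198, 190, 184, 185, 178, 88, 
[... 212 characters left out ...]
 [57, 58, 65, 78, 53, 47, 55, 50, 48, 48, 47, 47, 48, 49, 46, 48, 45], [65, 60, 71, 75, 51, 46, 48, 47, 47, 50, 50, 46, 48, 49, 44, 37, 43], [64, 62, 72, 71, 47, 52, 49, 48, 47, 48, 48, 50, 47, 42, 25, 23, 31], [63, 64, 77, 68, 50, 49, 48, 50, 48, 49, 49, 45, 49, 43, 28, 23, 23], [68, 66, 76, 71, 51, 50, 50, 54, 50, 46, 48, 47, 48, 49, 34, 27, 34], [69, 65, 71, 78, 47, 50, 50, 52, 48, 47, 47, 49, 46, 45, 49, 46, 45], [71, 66, 69, 78, 52, 72, 72, 51, 50, 49, 47, 44, 48, 49, 48, 48, 49], [74, 70, 64, 80, 64, 57, 59, 52, 51, 50, 48, 51, 50, 50, 49, 49, 49], [79, 75, 66, 76, 73, 50, 52, 52, 52, 51, 51, 48, 51, 49, 50, 51, 47], [80, 77, 66, 69, 80, 65, 50, 51, 50, 51, 51, 49, 47, 50, 46, 47, 49]]
```

Emit:
apply_moves --targets '[{"travel": [-6, 1.5, 0], "roll": 0, "jaw": 10}, {"travel": [-6, 0, 0], "roll": 0, "jaw": 10}, {"travel": [-6, 0, 0], "roll": 0, "jaw": 10}, {"travel": [-6, 0, 0], "roll": 0, "jaw": 10}, {"travel": [-4, 0, 0.5], "roll": 0, "jaw": 10}, {"travel": [0, 0, 0], "roll": 0, "jaw": 10}]'

```text
clock: 18.55
tool_pos: [0.4419, -0.0561, 0.1005]
orientation: [-180.0, -0.0, -172.0]
force: [-0.2, 0.0, -0.9]
opening: 0.0236
gripper_force: 29.9
```

Emit:
apply_moves --targets '[{"travel": [-3, 0, 1], "roll": 0, "jaw": 10}, {"travel": [-3, 0, 0.5], "roll": 0, "jaw": 10}, {"travel": [0, 0, 0], "roll": 0, "jaw": 10}]'

```text
clock: 18.85
tool_pos: [0.4477, -0.0554, 0.0991]
orientation: [-180.0, 0.0, -172.0]
force: [-1.1, 0.4, -0.9]
opening: 0.0232
gripper_force: 29.9
```

Emit:
apply_moves --targets '[{"travel": [-3, 0, 1], "roll": 0, "jaw": 10}, {"travel": [-3, 0, 1], "roll": 0, "jaw": 10}, {"travel": [-3, 0, 1], "roll": 0, "jaw": 10}, {"travel": [0, 0, 0], "roll": 0, "jaw": 10}]'

```text
clock: 19.25
tool_pos: [0.4569, -0.0541, 0.0962]
orientation: [-180.0, 0.0, -172.0]
force: [0.5, -0.3, -1.1]
opening: 0.0236
gripper_force: 29.9
```

```bash
python3 - <<'E'
from h import *
o=ctrl.get_obs();T=o['tool_pos'];Rm=R.from_euler('xyz',o['orientation'],degrees=True).as_matrix()
S=np.array([.5311,-.0444,.088]);print('S tool',((S-T)@Rm*1000).round(1),o['force'],o['moment'],lidang())
E
```

```text
S tool [-74.8  -0.8   8.3] [ 0.46386145 -0.2903126  -1.12867936] [-0.10420816 -0.37714363 -0.03218063] ([296, 195, 130, 110, 7410], [296, 261], np.float64(0.015), np.float64(0.3))
```

Emit:
apply_moves --targets '[{"travel": [-3, 0, 1], "roll": 0, "jaw": 10}, {"travel": [-3, 0, 1.2], "roll": 0, "jaw": 10}, {"travel": [-3, 0, 1.2], "roll": 0, "jaw": 10}, {"travel": [0, 0, 0], "roll": 0, "jaw": 10}]'

```text
clock: 19.7
tool_pos: [0.4657, -0.0528, 0.0927]
orientation: [-180.0, 0.0, -172.0]
force: [0.6, -0.9, 1.3]
opening: 0.024
gripper_force: 29.9
```

Emit:
apply_moves --targets '[{"travel": [-3, 0, 1], "roll": 0, "jaw": 10}, {"travel": [-3, 0, 0.5], "roll": 0, "jaw": 10}, {"travel": [-3, 0, 0], "roll": 0, "jaw": 10}, {"travel": [0, 0, 0], "roll": 0, "jaw": 10}]'

```text
clock: 20.1
tool_pos: [0.4744, -0.0518, 0.0916]
orientation: [-180.0, -0.0, -172.0]
force: [-2.4, -0.4, 6.7]
opening: 0.0238
gripper_force: 30.0
```

Emit:
apply_moves --targets '[{"travel": [-3, 0, 0], "roll": 0, "jaw": 10}, {"travel": [-3, 0, 0], "roll": 0, "jaw": 10}, {"travel": [-3, 0, 0], "roll": 0, "jaw": 10}, {"travel": [-3, 0, 0], "roll": 0, "jaw": 10}, {"travel": [-3, 0, 0], "roll": 0, "jaw": 10}, {"travel": [0, 0, 0], "roll": 0, "jaw": 10}]'

```text
clock: 20.7
tool_pos: [0.489, -0.0499, 0.0917]
orientation: [-180.0, -0.0, -172.0]
force: [-4.4, -1.0, 8.6]
opening: 0.0241
gripper_force: 30.0
```

Emit:
apply_moves --targets '[{"travel": [-2, 0, 0], "roll": 0, "jaw": 10}, {"travel": [-2, 0, 0], "roll": 0, "jaw": 10}, {"travel": [-2, 0, 0], "roll": 0, "jaw": 10}, {"travel": [0, 0, 0], "roll": 0, "jaw": 10}]'

```text
clock: 21.1
tool_pos: [0.4946, -0.0491, 0.0918]
orientation: [-180.0, -0.1, -172.0]
force: [-5.5, -0.9, 10.6]
opening: 0.0242
gripper_force: 30.0
```

Emit:
apply_moves --targets '[{"travel": [-1, 0, 0], "roll": 0, "jaw": 10}, {"travel": [-1, 0, 0], "roll": 0, "jaw": 10}, {"travel": [0, 0, 0], "roll": 0, "jaw": 10}]'

```text
clock: 21.4
tool_pos: [0.4964, -0.0489, 0.0918]
orientation: [-180.0, -0.1, -172.0]
force: [-6.1, -2.4, 11.2]
opening: 0.0237
gripper_force: 30.0
```

Emit:
apply_moves --targets '[{"travel": [-1, 0, 0], "roll": 0, "jaw": 10}, {"travel": [0, 0, 0], "roll": 0, "jaw": 10}]'

```text
clock: 21.6
tool_pos: [0.4973, -0.0488, 0.0918]
orientation: [-180.0, -0.1, -172.0]
force: [-6.3, -3.1, 12.6]
opening: 0.0239
gripper_force: 30.0
```

Emit:
apply_moves --targets '[{"travel": [-1, 0, 0], "roll": 0, "jaw": 10}, {"travel": [0, 0, 0], "roll": 0, "jaw": 10}]'

```text
clock: 21.8
tool_pos: [0.4983, -0.0487, 0.0918]
orientation: [-180.0, -0.1, -172.0]
force: [-6.2, -1.5, 11.5]
opening: 0.0237
gripper_force: 30.0
```

Emit:
apply_moves --targets '[{"travel": [-1, 0, 0], "roll": 0, "jaw": 10}, {"travel": [0, 0, 0], "roll": 0, "jaw": 10}]'

```text
clock: 22.0
tool_pos: [0.4988, -0.0486, 0.0918]
orientation: [-180.0, -0.1, -172.0]
force: [-7.1, -1.8, 12.8]
opening: 0.0237
gripper_force: 30.0
```

Emit:
apply_moves --targets '[{"travel": [-1, 0, 0], "roll": 0, "jaw": 10}, {"travel": [0, 0, 0], "roll": 0, "jaw": 10}]'

```text
clock: 22.2
tool_pos: [0.4988, -0.0487, 0.0917]
orientation: [-180.0, -0.2, -172.0]
force: [-11.2, -0.7, 17.2]
opening: 0.0238
gripper_force: 30.0
```

```bash
python3 - <<'E'
from h import *
o=ctrl.get_obs();T=o['tool_pos'];Rm=R.from_euler('xyz',o['orientation'],degrees=True).as_matrix();E=ext('wrist',o)
S=np.array([.5311,-.0444,.088]);print('S tool',((S-T)@Rm*1000).round(1),o['force'],o['moment'],lidang())
w=snap('wrist','w8.png');g=w.max(2).astype(int)
print('rear profile',g[200:250,312:322].mean(1).round().tolist())
print('cols r270',g[270,280:350].tolist())
E
```

```text
S tool [-32.6  -0.3   3.6] [-11.21775546  -0.71935771  17.1918025 ] [-0.27247156  4.01536658  0.0145739 ] ([296, 197, 130, 110, 7119], [296, 262], np.float64(0.0), np.float64(0.3))
rear profile [146.0, 143.0, 142.0, 143.0, 143.0, 143.0, 144.0, 143.0, 143.0, 143.0, 144.0, 143.0, 142.0, 142.0, 140.0, 139.0, 138.0, 138.0, 139.0, 140.0, 139.0, 141.0, 141.0, 143.0, 144.0, 144.0, 144.0, 143.0, 142.0, 141.0, 142.0, 142.0, 142.0, 142.0, 142.0, 85.0, 50.0, 47.0, 46.0, 46.0, 46.0, 46.0, 45.0, 45.0, 44.0, 44.0, 44.0, 44.0, 43.0, 43.0]
cols r270 [128, 128, 129, 131, 133, 132, 123, 51, 36, 37, 37, 36, 38, 36, 37, 36, 37, 36, 36, 37, 38, 36, 37, 37, 37, 37, 37, 36, 37, 37, 38, 37, 36, 38, 38, 37, 38, 38, 38, 37, 39, 38, 38, 39, 38, 39, 39, 39, 40, 39, 41, 40, 40, 40, 40, 40, 41, 41, 40, 42, 41, 42, 41, 49, 89, 127, 127, 127, 127, 127]
```

The shoulder met the bar: the TCP stopped and the force jumped to −11 N. The spacer has not slipped in the grip and the lid reads flush. I let it settle, then hand in.

Emit:
apply_moves --targets '[{"travel": [0, 0, 0], "roll": 0, "jaw": 10}, {"travel": [0, 0, 0], "roll": 0, "jaw": 10}, {"travel": [0, 0, 0], "roll": 0, "jaw": 10}, {"travel": [0, 0, 0], "roll": 0, "jaw": 10}]'

```text
clock: 22.7
tool_pos: [0.4988, -0.0486, 0.0917]
orientation: [-180.0, -0.2, -172.0]
force: [-12.0, -0.2, 16.2]
opening: 0.0238
gripper_force: 30.0
```

```bash
python3 -c "
from h import *
o=ctrl.get_obs();print(o['tool_pos'],o['force'],o['gripper_force'],lidang());print(ctrl.close_job())"
```

```text
[ 0.49878688 -0.04863973  0.09173167] [-12.04205473  -0.21626215  16.23806071] 29.999942779541016 ([296, 197, 130, 109, 7149], [296, 262], np.float64(0.0), np.float64(0.3))
the job is handed in; nothing more can be done
None
```

I handed the job in at about 22.7 s with the lid down and measuring flush, the black spacer's shoulder against the tall (right-hand) staple, and the gripper still holding it at 30 N; the hand-in returned no verdict.

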